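# Shift the stirrer's gear lever through the H-gate

## Robot

A 6-joint arm with a two-finger parallel gripper is mounted at the origin on the work surface. World frame = base frame: x ahead of the robot, y to its left, z up, the work surface at z = 0. Lengths are in m, angles in rad, forces in N, time in s.
With the tool pointing down it reaches from about 0.35 to 0.875 m from the base axis. Payload 15.5 kg.
Tool frame: the origin (TCP) lies at the very end of the fingers, on their centre line; the grasp point (between the pads) lies 19 mm behind it; z points along the fingers, y is the direction in which the jaws open and shut (so a half turn about z gives the same grasp; the last joint's range is limited). The gripper opens to 85 mm and grips with 20 to 120 N. Pads are 22 mm wide; open, the fingers measure 114 mm over their backs; the gripper's body (76 mm by 85 mm) begins 54 mm behind the grasp point. The pads swing forward as they close: fully open they stand 13 mm farther back than shut.
Start: joints at [1.095, 0.494, 1.345, -0, 1.302, -0.096], TCP at [0.232, 0.58, 0.231] pointing down, gripper open.
Joint ranges: [-2.91, 2.91], [-0.82, 2.16], [0.22, 2.67], [-1.22, 4.37], [0.12, 2.79], [-3.08, 3.08]. Speed limits (rad/s): [1.89, 1.89, 2.57, 3.01, 3.01, 3.01].

## Interface

Orientations are given as a rotation vector (axis times angle).
In Python, from cell import get_state, capture, job_done, search_frame, silhouettes gives the robot as it stands. The module is installed in compiled form; this text tells all that it offers.
- The arm moves only by the tool play_rows, never from a script. Its argument "commands" is a list of rows, each a list of 6 numbers: the shift along the tool's x, y, z in cm, then the turn, a rotation vector about the tool's x, y, z in rad. A call has 1 to 12 rows; each row shifts and turns the commanded pose from where the row before left it, along the tool's axes as they then stand; what a row does not reach is not made up. A row lasts 1/10 s, in which the tool goes at most 50 mm and 8.59 degrees, less where a joint would pass 70% of its speed; a pose out of reach is approached as far as the arm can. A call is refused whole if a number of a shift passes 5 or a number of a turn 0.15, either way. A call with a gripper value outside its range is refused whole. "jaw" is the closure, from 0 (fully open) to 1 (shut), set as the call begins (left out, the last holds). The fingers move at their own pace and stop on an object; the grip force is fixed at half the most. Time passes only in rows, so rows that do not move let the fingers close. It gives the time, the measured TCP pose, the force and the opening at its end, in the units of the state.
- get_state(): the state, without advancing time (a new reading comes with each control period).
- capture(name): name is "side" or "top" or "wrist"; returns a dict with "frame" (480x640x3 uint8, red, green, blue), "depth" (480x640 float32, m along the optical axis (not along the pixel's ray), 0 where there is no reading), "fov_y" (degrees; the focal length in pixels is half the picture's height over the tangent of half this angle, whatever the lens; pixels are square), "cx", "cy" (the principal point, pixels), "T" (4x4, takes a point from camera to world coordinates). Camera axes: x right, y down, z forward; pixel columns grow to the right and rows downward; lengths in m; the calibration is good to about 2 mm. The wrist camera is an equidistant fisheye: a pixel r from the principal point sees the ray r / f radians off the axis. A picture is of the moment at which its call begins.
- job_done(): hands the job in, once; it reports no verdict.
Trained networks look in the newest picture that a camera, given by its name, has taken for a name from the list of things; names that differ only in an ending like _2 or _b are one class to them, and where a whole thing is asked for, a point or a joint stands for the part that bears it (a point fixed in the world has none). Each returns a list of dicts, best first, with "confidence" (0 to 1); they miss things now and then, are a little off and sometimes report something else, mostly with a low value. They report only what shows in the picture. A call takes as long as a camera call.
- search_frame(target, camera): "centre" ([column, row] in pixels, amid what is visible of it).
- silhouettes(target, camera): "pixels" (480x640 bool, what is visible of it) and "centre" ([column, row] in pixels, amid what is visible of it).
The state is a dict: "time": time; "joints": joint angles; "qvel": joint speeds; "joint_efforts": joint torques, N m; "tool_pos": TCP position; "tcp_rot": TCP orientation; "ft_force": force on the tool from outside, world axes, zero at the start; "moment": the same for the moment, N m; "gripper_width": finger opening in m.
Only numpy, scipy, OpenCV 4.12 (cv2) and the standard library are available. Lean on these libraries where they do the work, as an engineer would, in place of code of your own. Each camera call takes 0.05 s, during which the arm holds its last target.

## Task

Put the stirrer into its green gear: push the gear lever out of the standby slot, across the gate and fully home in the slot marked by the green disc, never letting it into a slot of another colour on the way. Only push the knob with the fingers, never grip it, and leave the glassware and the other things around it where they stand.

Things in the scene. Friction and masses are not known exactly. Their poses are not given: they have to be found in the camera images.
- stirrer: White bench stirrer, fixed; housing 370 x 260 mm, top 112 mm above the table, black platter behind (top 130 mm, starts 95 mm behind the origin), dark panel in front. Origin: on the table straight below the gear gate's centre. x axis to the back (platter), y to the left of someone facing the panel, z up. Front, back, left, right below are in this frame.
- gate_center (a point): Centre of the gear gate, on top of its aluminium plate (144 x 130 mm, 120 mm above the table). A cross channel runs 32 mm to left and right; at each of its ends a gear slot runs 28 mm to the front and one 28 mm to the back; from its middle the standby slot runs 28 mm to the front only (behind the middle is solid plate, a hard stop). All for the stem's centre; side play 2 mm.
- knob_center (a point): Centre of the gear lever's black knob, 32 x 32 mm, 24 mm high, on a 10 mm stem, 165 mm above a pivot that lies 12 mm above the table below gate_center; faces square to the stirrer when upright, tilting with the lever. Upright it is 177 mm above the table; home in a gear slot 44 to 46 mm front/back and about 50 mm left/right of gate_center, about 163 mm high.
- stem_in_gate (a point): The point of the lever's stem, 103 mm from the pivot, that runs in the gate's slots, guided by their walls; its horizontal place relative to gate_center tells where in the gate the lever is (at the start: in the standby slot, not always at its very end).
- rocker (a joint): Front-back tilt of the gear lever: 0 upright (in the cross channel), + to the back; about -0.27 at the end of the standby slot, -0.29 or +0.29 at the end of a gear slot. No spring: it stays where it is left; about 2 N at the knob moves it. Slot ends are hard stops.
- lever (a joint): Left-right tilt of the gear lever: 0 in the middle, + to the left; about +0.32 or -0.32 at the ends of the cross channel and in the gear slots there. Same stiffness, hard stops.
- knob_front: The rubber pad that forms the knob's front face (the side towards the control panel), 4 mm thick, 24 mm high; origin at the pad's middle, fixed to the knob.
- knob_back: The rubber pad that forms the knob's back face (the side towards the platter), 4 mm thick, 24 mm high; origin at the pad's middle, fixed to the knob.
- knob_left: The rubber pad that forms the knob's left face (the side to the left), 4 mm thick, 24 mm high; origin at the pad's middle, fixed to the knob.
- knob_right: The rubber pad that forms the knob's right face (the side to the right), 4 mm thick, 24 mm high; origin at the pad's middle, fixed to the knob.
- disc_green: A flat green disc, 22 mm across, 3 mm high, fixed on the gate plate, 52 mm front or back and 34 mm left or right of gate_center; origin in the middle of its underside. It marks the gear slot beyond whose end it lies (the stem comes to stand 24 mm from the disc's centre). Which colour marks which slot changes from run to run.
- disc_red: A flat red disc, 22 mm across, 3 mm high, fixed on the gate plate, 52 mm front or back and 34 mm left or right of gate_center; origin in the middle of its underside. It marks the gear slot beyond whose end it lies (the stem comes to stand 24 mm from the disc's centre). Which colour marks which slot changes from run to run.
- disc_yellow: A flat yellow disc, 22 mm across, 3 mm high, fixed on the gate plate, 52 mm front or back and 34 mm left or right of gate_center; origin in the middle of its underside. It marks the gear slot beyond whose end it lies (the stem comes to stand 24 mm from the disc's centre). Which colour marks which slot changes from run to run.
- disc_blue: A flat blue disc, 22 mm across, 3 mm high, fixed on the gate plate, 52 mm front or back and 34 mm left or right of gate_center; origin in the middle of its underside. It marks the gear slot beyond whose end it lies (the stem comes to stand 24 mm from the disc's centre). Which colour marks which slot changes from run to run.
- beaker: Bystander: the glass beaker (68 mm wide, 55 mm high) standing on the black platter. Origin at its underside or middle. Loose; not to be disturbed.
- vial: Bystander: the small clear vial (24 mm wide, 50 mm high) standing on the housing left of the gate. Origin at its underside or middle. Loose; not to be disturbed.
- sample_jar: Bystander: the small amber sample jar (30 mm wide, 40 mm high) standing on the housing right of the gate. Origin at its underside or middle. Loose; not to be disturbed.
- amber_bottle: Bystander: an amber glass bottle (80 mm wide, 170 mm high) standing on the table to the left. Origin at its underside or middle. Loose; not to be disturbed.
- flask: Bystander: a conical glass flask (72 mm wide, 108 mm high) standing on the table to the left. Origin at its underside or middle. Loose; not to be disturbed.
- spatula: Bystander: a thin double-ended steel lab spatula (about 200 mm long) lying on the table to the right. Origin at its underside or middle. Loose; not to be disturbed.
- cork_ring: Bystander: a cork ring (90 mm across, 25 mm high) lying on the table to the right. Origin at its underside or middle. Loose; not to be disturbed.

How it is judged:
By the outcome, as a careful person would: the job done as asked, in the order asked, and still so for the second after the job is handed in, with the robot touching nothing.
It also fails if it takes over 42 s, if anything falls off the work surface, if the arm or the gripper's body presses on something with over 40 N, if the wrist force passes 120 N, or if a joint passes its speed limit or range.

## Working session

There is one attempt and no reset: what is moved stays moved. The work goes in short steps, Python scripts to look and compute and a tool call to move; the robot and the scene stay as the last step left them, time stands still between calls to the robot, and variables do not carry over. Pictures are saved under pics/ and viewed, and the job is handed in when it is done.

Besides the shell and the picture viewer there is one more tool, called after "Request:" by a JSON object that holds its "method" and its "body", one argument or row to a line. play_rows: Moves the arm, as the interface text tells. Its arguments: {"type":"object","properties":{"commands":{"type":"array"},"jaw":{"type":"number"}},"required":["commands"]}

```bash
mkdir -p pics
cat > h.py <<'E'
import numpy as np,cv2
from cell import *
from scipy.spatial.transform import Rotation as R
def snap(n,fn):
    c=capture(n); cv2.imwrite('pics/'+fn,cv2.cvtColor(c['frame'],cv2.COLOR_RGB2BGR)); return c
def pt(c,u,v,d=None):
    f=240/np.tan(np.radians(c['fov_y'])/2)
    if d is None: 
        p=c['depth'][int(v)-2:int(v)+3,int(u)-2:int(u)+3]; p=p[p>0]; d=np.median(p)
    return (c['T']@np.array([(u-c['cx'])/f*d,(v-c['cy'])/f*d,d,1]))[:3]
def maskpts(c,m):
    f=240/np.tan(np.radians(c['fov_y'])/2)
    v,u=np.nonzero(m&(c['depth']>0)); d=c['depth'][v,u]
    P=np.stack([(u-c['cx'])/f*d,(v-c['cy'])/f*d,d,np.ones_like(d)])
    return (c['T']@P)[:3].T
E
python3 - <<'E'
from h import *
s=get_state(); print(s['tool_pos'],s['tcp_rot'],s['time'],s['gripper_width'])
for n in ['top','side']:
    c=snap(n,n+'0.png'); print(n,c['T'][:3].round(3).tolist(),c['fov_y'])
    for t in ['disc_green','disc_red','disc_yellow','disc_blue','knob_center','knob_front','knob_left','knob_right','knob_back','stirrer','beaker','vial','sample_jar']:
        r=silhouettes(t,n)
        for x in r[:2]:
            P=maskpts(c,x['pixels']); print(t,round(x['confidence'],2),np.round(x['centre']),np.median(P,0).round(4) if len(P) else None,len(P), P[:,2].max().round(3) if len(P) else '')
print(get_state()['time'])
E
```

```text
[0.23153702 0.58013606 0.23069888] [-5.92986682e-01 -3.08476893e+00  1.83269495e-03] 0.0 0.08587821370474412
top [[0.022, -0.998, 0.066, 0.491], [-1.0, -0.023, -0.001, 0.013], [0.003, -0.066, -0.998, 1.364]] 54.75494020350598
disc_green 0.52 [304. 249.] [0.5378 0.0321 0.1867] 162 0.194
disc_green 0.25 [474. 244.] [ 0.5803 -0.4302  0.0241] 570 0.032
disc_yellow 0.49 [306. 216.] [0.6372 0.0349 0.1237] 51 0.131
knob_center 0.71 [309. 250.] [0.5384 0.0332 0.187 ] 152 0.194
knob_left 0.33 [282. 222.] [0.6142 0.099  0.123 ] 41 0.127
knob_left 0.21 [345. 241.] [ 0.5715 -0.0642  0.1506] 122 0.157
knob_back 0.39 [170. 237.] [0.5786 0.4368 0.0431] 523 0.116
stirrer 0.82 [298. 218.] [0.6356 0.0671 0.1141] 12034 0.194
beaker 0.89 [282. 168.] [0.7637 0.0974 0.1422] 526 0.191
vial 0.54 [256. 230.] [0.5982 0.1665 0.1608] 67 0.167
side [[0.787, -0.339, 0.515, -0.055], [-0.616, -0.461, 0.639, -0.794], [0.021, -0.82, -0.572, 0.838]] 51.157830219647
disc_red 0.51 [283. 233.] [0.5136 0.0594 0.1249] 31 0.129
disc_yellow 0.66 [304. 223.] [0.5446 0.0189 0.1778] 39 0.188
knob_center 0.64 [284. 234.] [0.513  0.059  0.1253] 27 0.129
knob_right 0.73 [292. 226.] [0.5269 0.0261 0.1738] 96 0.187
knob_right 0.5 [440. 383.] [ 0.5721 -0.4358  0.0247] 1328 0.03
stirrer 0.98 [316. 239.] [0.5647 0.0169 0.1125] 10926 0.193
beaker 0.68 [346. 188.] [0.7476 0.0874 0.17  ] 521 0.19
vial 0.73 [287. 201.] [0.5934 0.1635 0.1415] 126 0.166
sample_jar 0.72 [335. 250.] [ 0.5675 -0.0729  0.1432] 197 0.156
sample_jar 0.41 [345. 188.] [0.7475 0.0868 0.1695] 572 0.19
1.4
```

Run:
```python
import cv2
a=cv2.imread('pics/top0.png')[130:310,210:400]; cv2.imwrite('pics/top0z.png',cv2.resize(a,None,fx=3.2,fy=3.2,interpolation=cv2.INTER_CUBIC))
a=cv2.imread('pics/side0.png')[150:320,210:420]; cv2.imwrite('pics/side0z.png',cv2.resize(a,None,fx=3.5,fy=3.5,interpolation=cv2.INTER_CUBIC))
```

```text
(no output)
```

View pics/top0.png

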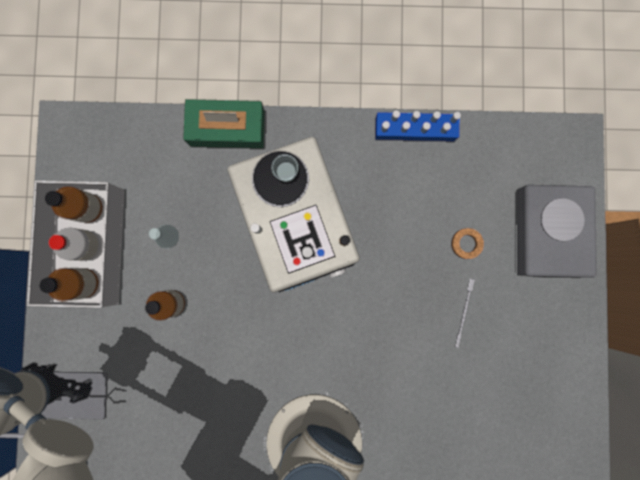

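View pics/top0z.png

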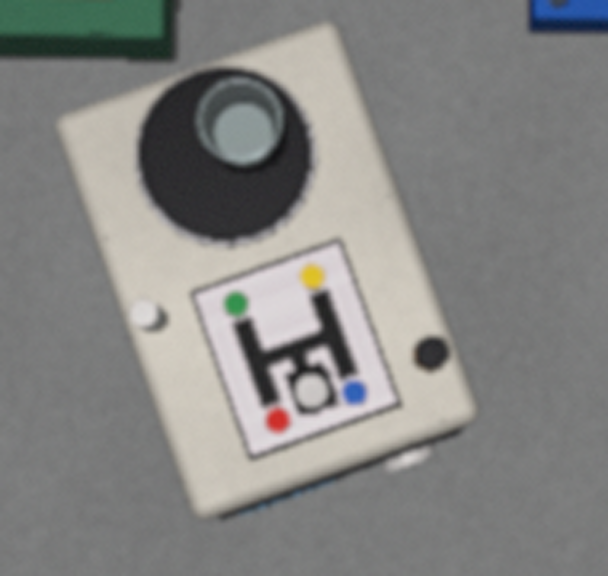

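View pics/side0z.png

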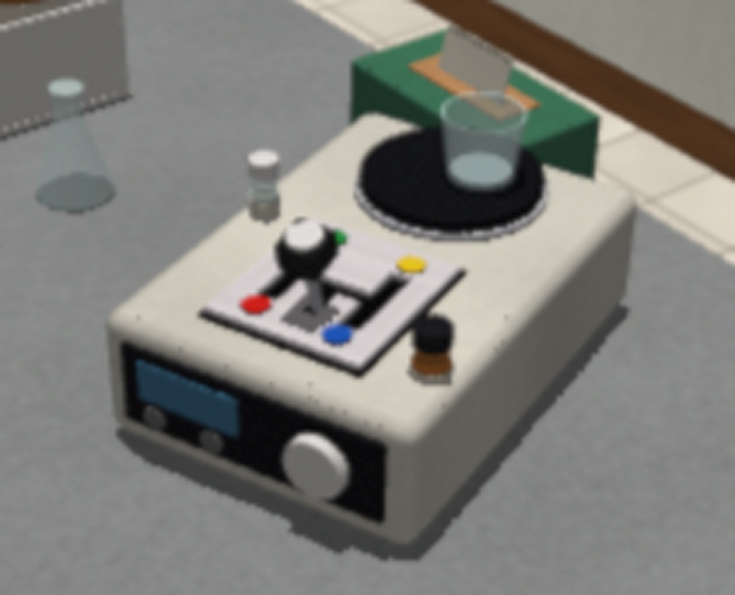

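Run:
```python
from h import *
c=snap('top','t1.png')
f=240/np.tan(np.radians(c['fov_y'])/2)
def ray(u,v,z):
    d=c['T'][:3,:3]@np.array([(u-c['cx'])/f,(v-c['cy'])/f,1]); o=c['T'][:3,3]; return o+d*(z-o[2])/d[2]
hsv=cv2.cvtColor(c['frame'],cv2.COLOR_RGB2HSV)
D={}
for n,lo,hi in [('green',45,80),('yellow',20,35),('blue',100,125),('red',0,8)]:
    m=((hsv[...,0]>=lo)&(hsv[...,0]<=hi)&(hsv[...,1]>110)&(hsv[...,2]>90)).astype(np.uint8)
    m[:200]=0;m[275:]=0;m[:,:270]=0;m[:,335:]=0
    w=m*hsv[...,1].astype(float); v,u=np.mgrid[:480,:640]
    uu,vv=(w*u).sum()/w.sum(),(w*v).sum()/w.sum(); D[n]=ray(uu,vv,.123); print(n,m.sum(),uu,vv,D[n].round(4))
src=np.array([[.052,.034],[.052,-.034],[-.052,.034],[-.052,-.034]])
dst=np.array([D[k][:2] for k in ['green','yellow','red','blue']])
ctr=dst.mean(0); H=src.T@(dst-ctr); 
th=np.arctan2(H[0,1]-H[1,0],H[0,0]+H[1,1]); Rm=np.array([[np.cos(th),-np.sin(th)],[np.sin(th),np.cos(th)]])
print(ctr,th,(dst-ctr-src@Rm.T).round(4).tolist())
np.save('g.npy',[*ctr,th])
# knob top
P=maskpts(c,silhouettes('knob_center','top')[0]['pixels']); P=P[P[:,2]>.16]
L=(P[:,:2]-ctr)@Rm; print('knob',L.min(0),L.max(0),L.mean(0),P[:,2].min(),P[:,2].max())
for n in ['vial','sample_jar','beaker']:
    r=silhouettes(n,'top')
    if r:
        Q=maskpts(c,r[0]['pixels']); 
        L=(Q[:,:2]-ctr)@Rm; print(n,np.median(L,0),np.percentile(L,5,0),np.percentile(L,95,0))
s=get_state();print(s['time'])
```

```text
green 22 283.27474560592043 224.495528831329 [0.6131 0.0984 0.123 ]
yellow 38 307.07751461088895 216.05613657336204 [0.6374 0.0349 0.123 ]
blue 31 320.28246426414336 252.25347292128046 [ 0.5407 -0.0028  0.123 ]
red 35 296.39926124916053 260.7808932169241 [0.5164 0.0606 0.123 ]
[0.57687828 0.04778439] 0.369901459498877 [[0.0, 0.0001], [-0.0003, 0.0], [0.0003, -0.0001], [-0.0, -0.0001]]
knob [-0.05689852 -0.0169359 ] [-0.02116463  0.01500558] [-0.03992133 -0.00088818] 0.16469481222576765 0.19557825075688484
sample_jar [-0.04504244 -0.10356609] [-0.05504283 -0.11444092] [-0.03501281 -0.09305842]
beaker [ 0.19153648 -0.02119718] [ 0.15679245 -0.04775249] [0.21159534 0.006218  ]
1.65
```

Request:
{"method": "play_rows", "body": {
  "commands": [
    [0,0,0,0,0,-0.125],
    [0,0,0,0,0,-0.125],
    [0,0,0,0,0,-0.125],
    [0,0,0,0,0,-0.125],
    [0,0,0,0,0,-0.125],
    [0,0,0,0,0,-0.125],
    [0,0,0,0,0,0]
  ],
  "jaw": 1
}}

```text
time: 2.35
tool_pos: [0.2317, 0.5805, 0.2313]
tcp_rot: [0.582, -3.087, 0.0]
ft_force: [-0.0, -0.3, -0.4]
gripper_width: 0.0004
```

```bash
cat >> h.py <<'E'
def loc(msg=''):
    x,y,th=np.load('g.npy'); s=get_state(); r=R.from_rotvec(s['tcp_rot']).as_matrix(); Rm=np.array([[np.cos(th),-np.sin(th)],[np.sin(th),np.cos(th)]])
    p=np.array(s['tool_pos']); l=Rm.T@(p[:2]-[x,y]); F=np.array(s['ft_force']); Fl=Rm.T@F[:2]
    print(msg,'t',s['time'],'local mm',(l*1000).round(1),'z',p[2].round(4),'F',Fl.round(1),F[2].round(1),'yawerr',np.angle(np.exp(1j*(np.arctan2(r[1,0],r[0,0])-th-np.pi))).round(4),'tilt',r[2].round(3),'w',s['gripper_width'],'q',np.round(s['joints'],2))
    return l,p,r
E
python3 -c "
from h import *
l,p,r=loc()
th=np.load('g.npy')[2];d=l-np.array([-.09,0]);print('tool shift cm to target (x,y)',d[0]*100,-d[1]*100)
"
```

```text
t 2.35 local mm [-129.3  621.5] z 0.2313 F [-0.1 -0.3] -0.4 yawerr 0.0028 tilt [ 0. -0. -1.] w 0.0003539247028894008 q [ 1.1   0.49  1.35  0.    1.3  -0.85]
tool shift cm to target (x,y) -3.9273010151268606 -62.14521492829348
```

Request:
{"method": "play_rows", "body": {
  "commands": [
    [-0.25,-2,0,0,0,0],
    [-0.25,-4,0,0,0,0],
    [-0.25,-4,0,0,0,0],
    [-0.25,-4,0,0,0,0],
    [-0.25,-4,0,0,0,0],
    [-0.25,-4,0,0,0,0],
    [-0.25,-4,0,0,0,0],
    [-0.25,-4,0,0,0,0],
    [-0.25,-4,0,0,0,0],
    [-0.25,-4,0,0,0,0],
    [-0.25,-4,0,0,0,0],
    [-0.25,-4,0,0,0,0]
  ]
}}

```text
time: 3.55
tool_pos: [0.4266, 0.161, 0.2315]
tcp_rot: [-0.571, 3.089, 0.0]
ft_force: [0.5, 0.3, 0.8]
gripper_width: -0.0001
```

Request:
{"method": "play_rows", "body": {
  "commands": [
    [-0.25,-4,0,0,0,0],
    [-0.25,-4,0,0,0,0],
    [-0.25,-4,0,0,0,0],
    [-0.18,-4,0,0,0,0],
    [0,0,0,0,0,0],
    [0,0,0,0,0,0]
  ]
}}

```text
time: 4.15
tool_pos: [0.4928, 0.016, 0.2312]
tcp_rot: [0.57, -3.089, -0.0]
ft_force: [0.3, 0.5, 0.9]
gripper_width: 0.0002
```

```bash
python3 -c "
from h import *
loc(); snap('side','s2.png')
a=cv2.imread('pics/s2.png')[130:320,210:420]; cv2.imwrite('pics/s2z.png',cv2.resize(a,None,fx=3,fy=3,interpolation=cv2.INTER_CUBIC))
"
```

```text
t 4.15 local mm [-89.9   0.8] z 0.2312 F [0.5 0.3] 0.9 yawerr -0.0049 tilt [ 0.  0. -1.] w 0.00023247301933766186 q [-0.09  0.31  1.66  0.    1.17 -2.02]
```

View pics/s2z.png

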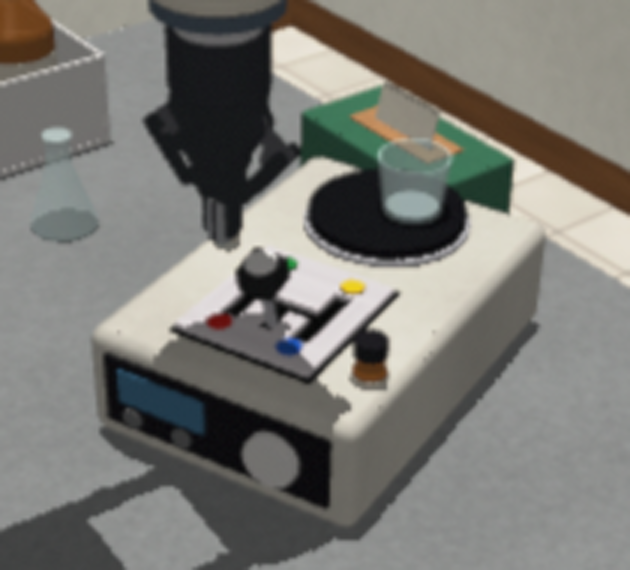

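Request:
{"method": "play_rows", "body": {
  "commands": [
    [0,0,2.5,0,0,0],
    [0,0,3,0,0,0],
    [0,0,2.4,0,0,0],
    [-0.5,0,0,0,0,0],
    [0,0,0,0,0,0]
  ]
}}

```text
time: 4.7
tool_pos: [0.4979, 0.0194, 0.1528]
tcp_rot: [-0.579, 3.088, 0.0]
ft_force: [0.8, 0.4, 1.1]
gripper_width: -0.0002
```

Request:
{"method": "play_rows", "body": {
  "commands": [
    [-0.5,0,0,0,0,0],
    [-0.7,0,0,0,0,0],
    [-0.7,0,0,0,0,0],
    [-0.7,0,0,0,0,0],
    [-0.7,0,0,0,0,0],
    [-0.7,0,0,0,0,0],
    [0,0,0,0,0,0]
  ]
}}

```text
time: 5.4
tool_pos: [0.5357, 0.0333, 0.1523]
tcp_rot: [-0.578, 3.087, -0.0]
ft_force: [-0.3, -0.4, -1.0]
gripper_width: -0.0001
```

```bash
cat >> h.py <<'E'
def look(tag):
    for n,(a,b,c_,d) in dict(side=(130,320,210,420),top=(180,300,230,380)).items():
        snap(n,f'{n}{tag}.png'); a=cv2.imread(f'pics/{n}{tag}.png')[a:b,c_:d]; a=cv2.resize(a,(int(450*a.shape[1]/a.shape[0]),450),interpolation=cv2.INTER_CUBIC)
        cv2.imwrite(f'pics/{n}{tag}z.png',a)
E
python3 -c "
from h import *
loc(); look('3')"
```

```text
t 5.4 local mm [-43.6   1.4] z 0.1523 F [-0.4 -0.3] -1.0 yawerr 0.0005 tilt [-0.001 -0.    -1.   ] w -0.00014530043744585236 q [-0.05  0.47  1.66  0.    1.02 -1.99]
```

View pics/side3z.png

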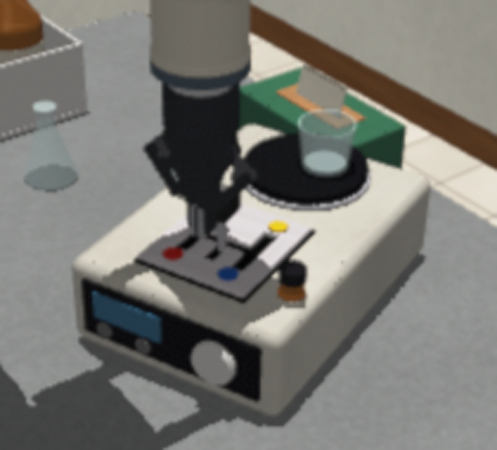

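View pics/top3z.png

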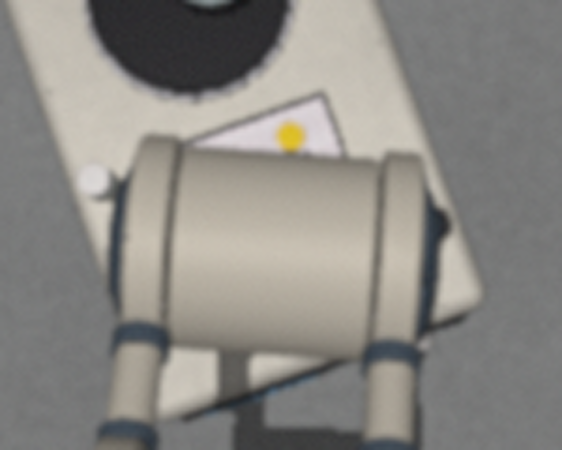

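Request:
{"method": "play_rows", "body": {
  "commands": [
    [-0.5,0,0,0,0,0],
    [-0.5,0,0,0,0,0],
    [-0.3,0,0,0,0,0],
    [-0.2,0,0,0,0,0],
    [0,0,0,0,0,0]
  ]
}}

```text
time: 6.0
tool_pos: [0.549, 0.0385, 0.1523]
tcp_rot: [-0.578, 3.088, -0.0]
ft_force: [-0.0, 0.1, 0.1]
gripper_width: -0.0002
```

```bash
python3 -c "
from h import *
loc(); look('4'); c=snap('wrist','w4.png')"
```

```text
t 6.0 local mm [-29.4   1.4] z 0.1523 F [0.  0.1] 0.1 yawerr 0.0004 tilt [-0. -0. -1.] w -0.00021895378665249786 q [-0.04  0.48  1.62  0.    1.03 -1.98]
```

View pics/side4z.png

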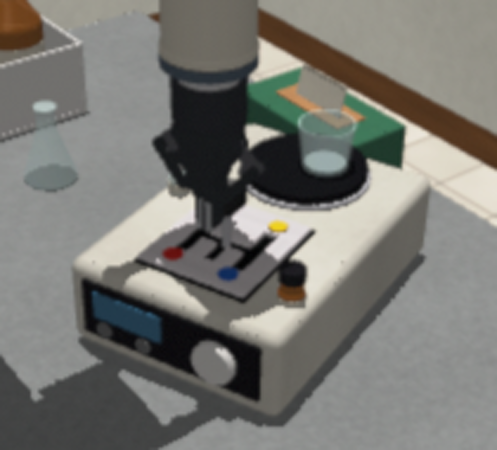

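View pics/w4.png

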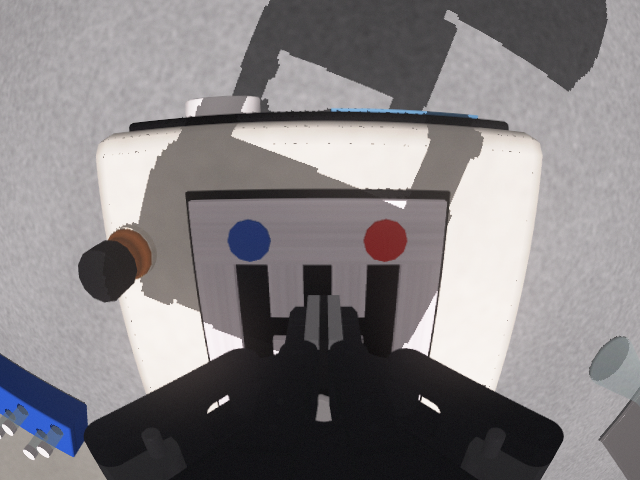

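Request:
{"method": "play_rows", "body": {
  "commands": [
    [-0.2,0,0,0,0,0],
    [-0.2,0,0,0,0,0],
    [0,0,0,0,0,0]
  ]
}}

```text
time: 6.45
tool_pos: [0.5525, 0.0399, 0.1523]
tcp_rot: [-0.578, 3.088, -0.0]
ft_force: [0.1, 0.6, 0.3]
gripper_width: -0.0001
```

```bash
python3 -c "
from h import *
loc()"
```

```text
t 6.45 local mm [-25.5   1.4] z 0.1523 F [0.3 0.5] 0.3 yawerr 0.0003 tilt [-0. -0. -1.] w -6.423095652072589e-05 q [-0.04  0.49  1.62 -0.    1.04 -1.98]
```

Request:
{"method": "play_rows", "body": {
  "commands": [
    [-0.15,0,0,0,0,0],
    [0,0,0,0,0,0]
  ]
}}

```text
time: 6.65
tool_pos: [0.5536, 0.0404, 0.1522]
tcp_rot: [0.578, -3.087, -0.0]
ft_force: [-2.6, -1.2, 1.9]
gripper_width: 0.0002
```

Request:
{"method": "play_rows", "body": {
  "commands": [
    [-0.15,0,0,0,0,0],
    [0,0,0,0,0,0]
  ]
}}

```text
time: 6.85
tool_pos: [0.5543, 0.0407, 0.1522]
tcp_rot: [0.578, -3.086, 0.0]
ft_force: [-8.2, -3.4, 6.8]
gripper_width: -0.0001
```

```bash
python3 -c "
from h import *
loc();c=snap('wrist','w5.png')"
```

```text
t 6.85 local mm [-23.6   1.6] z 0.1522 F [-8.9 -0.2] 6.8 yawerr 0.0004 tilt [ 0.002  0.    -1.   ] w -0.00010922711918829705 q [-0.03  0.49  1.61 -0.    1.04 -1.97]
```

View pics/w5.png

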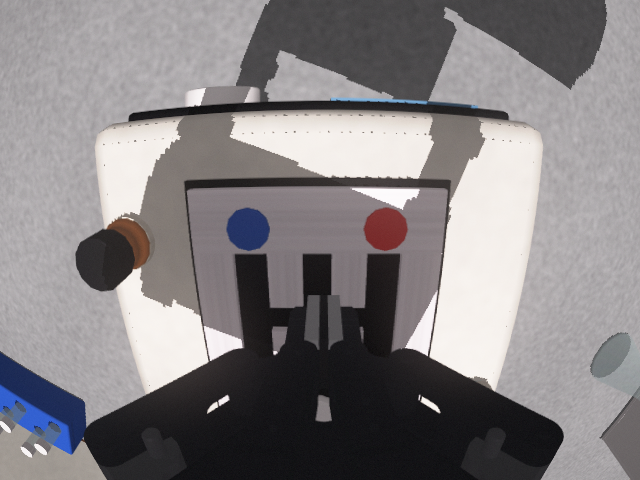

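Request:
{"method": "play_rows", "body": {
  "commands": [
    [1,0,0,0,0,0],
    [1.5,0,0,0,0,0],
    [0,-2.5,0,0,0,0],
    [0,-2.3,0,0,0,0],
    [-2.5,0,0,0,0,0],
    [-2.6,0,0,0,0,0],
    [0,0,0,0,0,0],
    [0,0,0,0,0,0]
  ]
}}

```text
time: 7.7
tool_pos: [0.5965, 0.0056, 0.152]
tcp_rot: [0.579, -3.088, -0.0]
ft_force: [-0.5, -0.6, -0.4]
gripper_width: 0.0001
```

```bash
python3 -c "
from h import *
loc(); look('6'); c=snap('wrist','w6.png')"
```

```text
t 7.7 local mm [  3.  -46.4] z 0.152 F [-0.7 -0.3] -0.4 yawerr 0.0007 tilt [ 0.  0. -1.] w 6.465606350524936e-05 q [-0.09  0.54  1.51  0.    1.09 -2.03]
```

View pics/side6z.png

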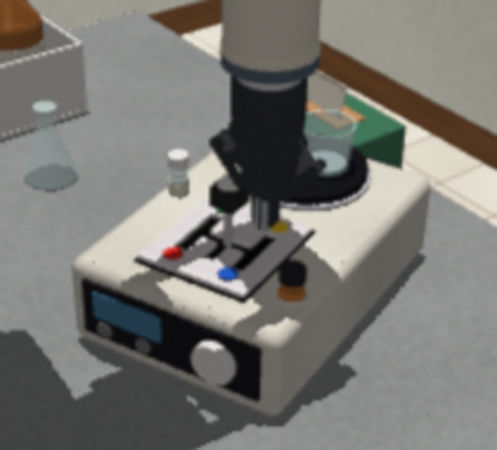

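View pics/w6.png

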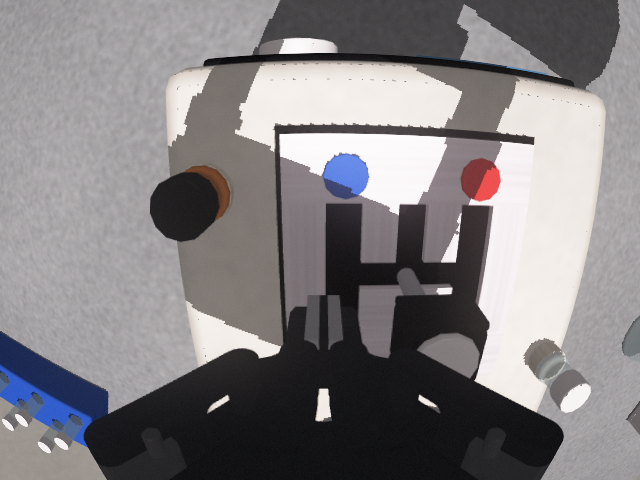

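Request:
{"method": "play_rows", "body": {
  "commands": [
    [0,1,0,0,0,0],
    [0,0.7,0,0,0,0],
    [0,0.7,0,0,0,0],
    [0,0.7,0,0,0,0],
    [0,0.7,0,0,0,0],
    [0,0.7,0,0,0,0],
    [0,0.5,0,0,0,0],
    [0,0,0,0,0,0]
  ]
}}

```text
time: 8.65
tool_pos: [0.5783, 0.053, 0.1521]
tcp_rot: [0.579, -3.087, -0.001]
ft_force: [0.0, -0.3, 0.3]
gripper_width: -0.0004
```

```bash
python3 -c "
from h import *
loc(); look('7'); c=snap('wrist','w7.png')"
```

```text
t 8.65 local mm [3.2 4.4] z 0.1521 F [-0.1 -0.3] 0.3 yawerr 0.0009 tilt [ 0.     0.001 -1.   ] w -0.00039837677068777503 q [-0.01  0.52  1.55  0.    1.07 -1.95]
```

View pics/w7.png

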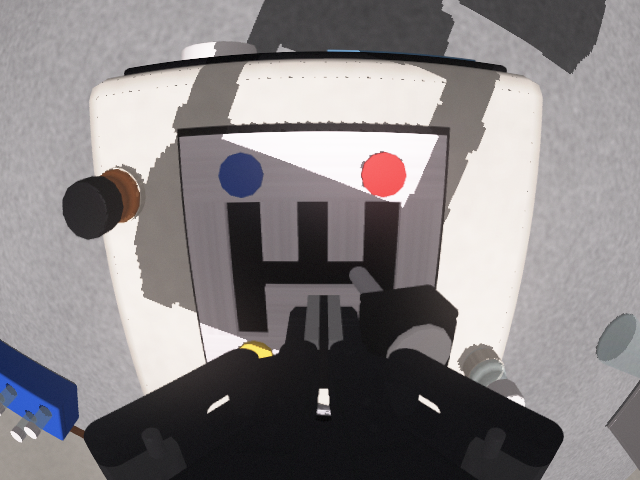

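Request:
{"method": "play_rows", "body": {
  "commands": [
    [0,0.5,0,0,0,0],
    [0,0.4,0,0,0,0],
    [0,0.3,0,0,0,0],
    [0,0,0,0,0,0]
  ]
}}

```text
time: 9.2
tool_pos: [0.5741, 0.0638, 0.1523]
tcp_rot: [0.579, -3.088, -0.0]
ft_force: [-0.5, -1.2, -0.8]
gripper_width: 0.0001
```

Request:
{"method": "play_rows", "body": {
  "commands": [
    [0,0.2,0,0,0,0],
    [0,0,0,0,0,0]
  ]
}}

```text
time: 9.4
tool_pos: [0.5736, 0.0654, 0.1523]
tcp_rot: [-0.578, 3.088, -0.0]
ft_force: [-0.0, -1.6, -0.2]
gripper_width: 0.0001
```

```bash
python3 -c "
from h import *
loc(); c=snap('wrist','w8.png')"
```

```text
t 9.4 local mm [ 3.3 17.6] z 0.1523 F [-0.6 -1.5] -0.2 yawerr 0.0003 tilt [-0. -0. -1.] w 5.366782635484591e-05 q [ 0.01  0.52  1.56  0.    1.07 -1.93]
```

View pics/w8.png

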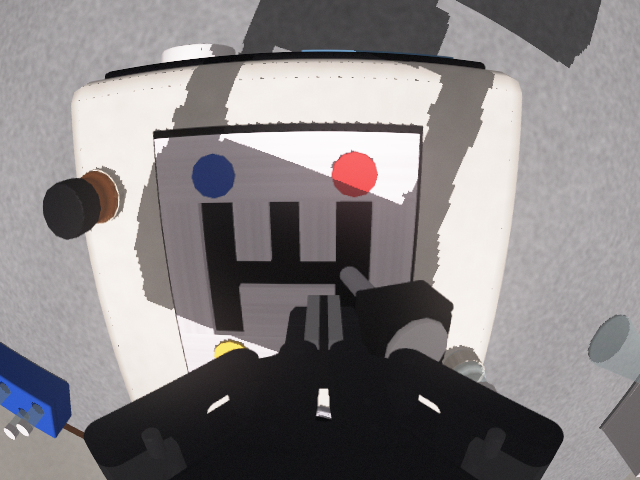

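Request:
{"method": "play_rows", "body": {
  "commands": [
    [0,0.2,0,0,0,0],
    [0,0,0,0,0,0]
  ]
}}

```text
time: 9.65
tool_pos: [0.5728, 0.0672, 0.1523]
tcp_rot: [-0.578, 3.088, 0.0]
ft_force: [1.0, -0.6, 0.0]
gripper_width: -0.0003
```

Request:
{"method": "play_rows", "body": {
  "commands": [
    [0,0.2,0,0,0,0],
    [0,0,0,0,0,0]
  ]
}}

```text
time: 9.85
tool_pos: [0.5722, 0.069, 0.1523]
tcp_rot: [-0.578, 3.088, -0.0]
ft_force: [1.7, -2.9, -1.3]
gripper_width: -0.0
```

Request:
{"method": "play_rows", "body": {
  "commands": [
    [0,0.1,0,0,0,0],
    [0,0,0,0,0,0]
  ]
}}

```text
time: 10.05
tool_pos: [0.572, 0.0695, 0.1522]
tcp_rot: [-0.578, 3.088, -0.001]
ft_force: [2.4, -7.2, -1.7]
gripper_width: 0.0002
```

```bash
python3 -c "
from h import *
loc(); c=snap('wrist','w9.png')"
```

```text
t 10.05 local mm [ 3.3 22. ] z 0.1522 F [-0.4 -7.5] -1.7 yawerr 0.0004 tilt [-0.    -0.001 -1.   ] w 0.00018126227230088246 q [ 0.02  0.51  1.56 -0.    1.07 -1.92]
```

View pics/w9.png

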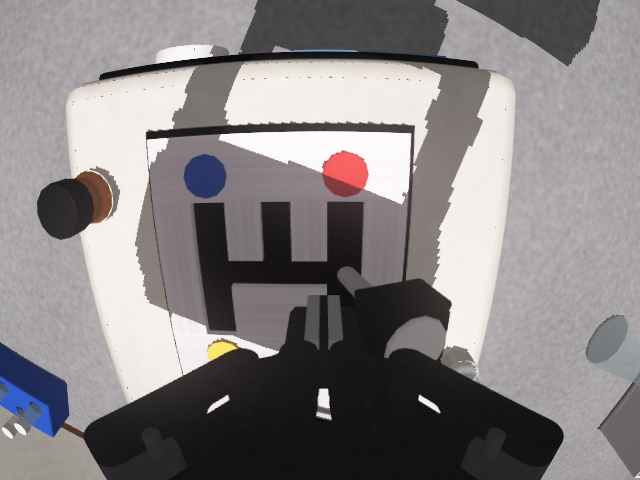

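Request:
{"method": "play_rows", "body": {
  "commands": [
    [0,-0.5,0,0,0,0],
    [0,-1,0,0,0,0],
    [2.7,0,0,0,0,0],
    [2.6,0,0,0,0,0],
    [0,2.2,0,0,0,0],
    [0,2.1,0,0,0,0],
    [0,0,0,0,0,0],
    [0,0,0,0,0,0]
  ]
}}

```text
time: 10.9
tool_pos: [0.5125, 0.0767, 0.1524]
tcp_rot: [-0.579, 3.087, -0.0]
ft_force: [-1.2, -0.1, 0.3]
gripper_width: 0.0
```

```bash
python3 -c "
from h import *
loc(); look('10')"
```

```text
t 10.9 local mm [-49.6  50.2] z 0.1524 F [-1.2  0.3] 0.3 yawerr 0.001 tilt [-0. -0. -1.] w 2.3757029248116525e-05 q [ 0.03  0.44  1.7  -0.    1.   -1.91]
```

View pics/side10z.png

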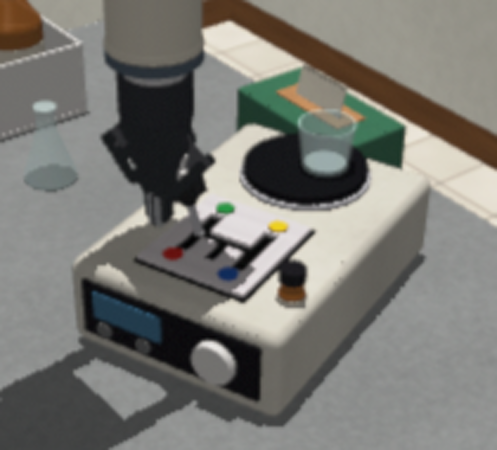

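Request:
{"method": "play_rows", "body": {
  "commands": [
    [-1.5,0,0,0,0,0],
    [-1,0,0,0,0,0],
    [-0.7,0,0,0,0,0],
    [-0.7,0,0,0,0,0],
    [-0.7,0,0,0,0,0],
    [-0.6,0,0,0,0,0],
    [0,0,0,0,0,0]
  ]
}}

```text
time: 11.7
tool_pos: [0.5614, 0.096, 0.1522]
tcp_rot: [-0.578, 3.087, 0.0]
ft_force: [-0.6, -1.0, -1.0]
gripper_width: -0.0002
```

```bash
python3 -c "
from h import *
loc(); look('11'); snap('wrist','w11.png')"
```

```text
t 11.7 local mm [ 3.  50.5] z 0.1522 F [-0.9 -0.7] -1.0 yawerr 0.0004 tilt [-0.  0. -1.] w -0.00018349797617363533 q [ 0.06  0.51  1.58  0.    1.06 -1.88]
```

View pics/side11z.png

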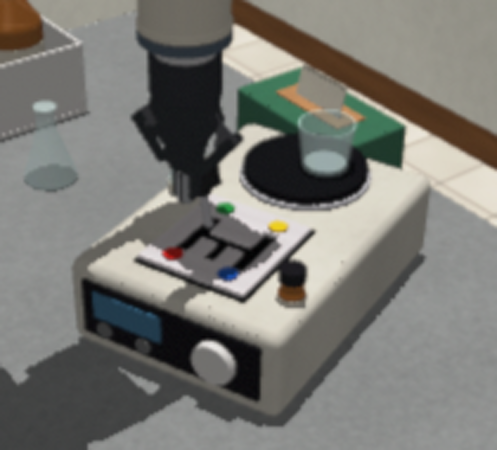

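View pics/w11.png

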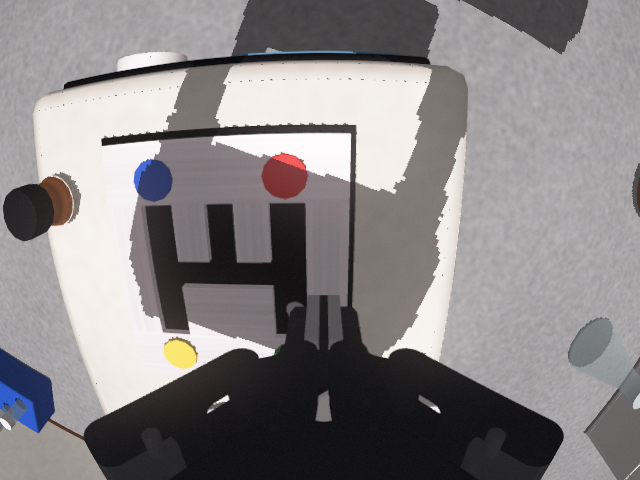

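Stem is going into the green slot (seen beside the fingers at ~(293,310)). Push on and creep to the stop.

Request:
{"method": "play_rows", "body": {
  "commands": [
    [-0.4,0,0,0,0,0],
    [-0.3,0,0,0,0,0],
    [-0.2,0,0,0,0,0],
    [0,0,0,0,0,0]
  ]
}}

```text
time: 12.25
tool_pos: [0.5693, 0.099, 0.1522]
tcp_rot: [-0.578, 3.088, 0.0]
ft_force: [-0.7, -1.0, -0.8]
gripper_width: -0.0004
```

Request:
{"method": "play_rows", "body": {
  "commands": [
    [-0.2,0,0,0,0,0],
    [0,0,0,0,0,0]
  ]
}}

```text
time: 12.45
tool_pos: [0.5711, 0.0997, 0.1523]
tcp_rot: [-0.578, 3.088, 0.0]
ft_force: [-1.3, -0.6, -0.7]
gripper_width: -0.0003
```

Request:
{"method": "play_rows", "body": {
  "commands": [
    [-0.15,0,0,0,0,0],
    [0,0,0,0,0,0]
  ]
}}

```text
time: 12.65
tool_pos: [0.5724, 0.1002, 0.1522]
tcp_rot: [0.578, -3.088, -0.0]
ft_force: [-1.1, -1.7, -1.6]
gripper_width: 0.0
```

Request:
{"method": "play_rows", "body": {
  "commands": [
    [-0.1,0,0,0,0,0],
    [0,0,0,0,0,0]
  ]
}}

```text
time: 12.85
tool_pos: [0.5729, 0.1004, 0.1521]
tcp_rot: [0.578, -3.087, 0.0]
ft_force: [-5.0, -1.9, 0.1]
gripper_width: 0.0001
```

```bash
python3 -c "
from h import *
loc()"
```

```text
t 12.85 local mm [15.3 50.5] z 0.1521 F [-5.4  0.1] 0.1 yawerr 0.0004 tilt [ 0.001  0.    -1.   ] w 8.66259168176393e-05 q [ 0.07  0.52  1.55 -0.    1.08 -1.87]
```

Request:
{"method": "play_rows", "body": {
  "commands": [
    [-0.15,0,0,0,0,0],
    [0,0,0,0,0,0],
    [0,0,0,0,0,0]
  ]
}}

```text
time: 13.15
tool_pos: [0.5735, 0.1007, 0.152]
tcp_rot: [0.578, -3.085, 0.0]
ft_force: [-8.5, -4.8, 1.3]
gripper_width: -0.0002
```

Request:
{"method": "play_rows", "body": {
  "commands": [
    [1,0,0,0,0,0],
    [3,0,0,0,0,0],
    [4,0,0,0,0,0],
    [4,0,-2,0,0,0],
    [3,0,-4,0,0,0],
    [3,3,-2,0,0,0],
    [0,4,0,0,0,0],
    [0,4,0,0,0,0],
    [0,4,0,0,0,0],
    [0,4,0,0,0,0],
    [0,0,0,0,0,0],
    [0,0,0,0,0,0]
  ]
}}

```text
time: 14.35
tool_pos: [0.3379, 0.2137, 0.2325]
tcp_rot: [-0.582, 3.086, 0.0]
ft_force: [-0.1, -0.3, 0.3]
gripper_width: 0.0001
```

```bash
python3 -c "
from h import *
loc(); look('12')
c=capture('top'); x,y,th=np.load('g.npy'); Rm=np.array([[np.cos(th),-np.sin(th)],[np.sin(th),np.cos(th)]])
r=silhouettes('knob_center','top')
for q in r[:2]:
    P=maskpts(c,q['pixels']); P=P[P[:,2]>.15]; L=(P[:,:2]-[x,y])@Rm; print(q['confidence'],L.min(0),L.max(0),np.median(L,0),np.median(P[:,2]))
"
```

```text
t 14.35 local mm [-162.8  241.1] z 0.2325 F [-0.2 -0.2] 0.3 yawerr 0.0028 tilt [-0.001  0.    -1.   ] w 6.028850296613042e-05 q [ 0.41  0.17  1.86 -0.    1.11 -1.53]Traceback (most recent call last):
  File "<string>", line 7, in <module>
    P=maskpts(c,q['pixels']); P=P[P[:,2]>.15]; L=(P[:,:2]-[x,y])@Rm; print(q['confidence'],L.min(0),L.max(0),np.median(L,0),np.median(P[:,2]))
                                                                                           ~~~~~^^^
    return umr_minimum(a, axis, None, out, keepdims, initial, where)
ValueError: zero-size array to reduction operation minimum which has no identity
```

View pics/side12z.png

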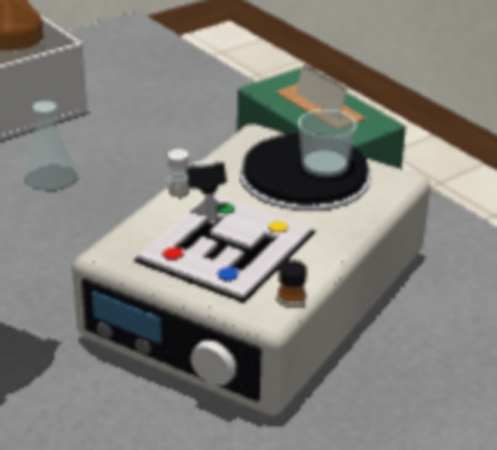

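View pics/top12z.png

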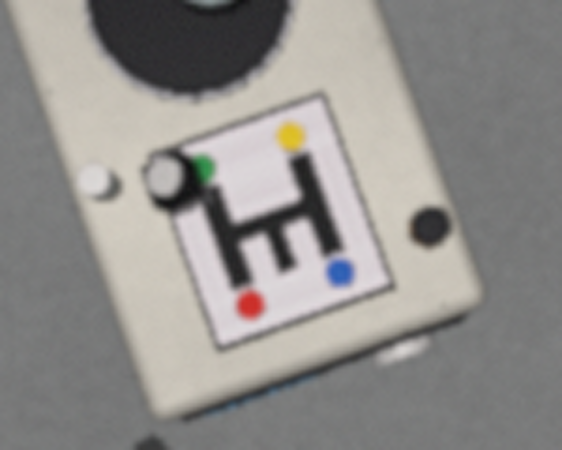

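```bash
python3 -c "
from h import *
x,y,th=np.load('g.npy'); Rm=np.array([[np.cos(th),-np.sin(th)],[np.sin(th),np.cos(th)]])
for n in ['top','side']:
    c=capture(n); P=maskpts(c,np.ones((480,640),bool)); L=(P[:,:2]-[x,y])@Rm
    k=(P[:,2]>.15)&(abs(L[:,0]-.045)<.04)&(abs(L[:,1]-.05)<.035); print(n,k.sum(),L[k].min(0),L[k].max(0),np.median(L[k],0),P[k,2].max())
"
```

```text
top 202 [0.02623834 0.03572356] [0.06410322 0.07233535] [0.04341946 0.05379274] 0.18144921925676694
side 189 [0.02414058 0.0355545 ] [0.06231194 0.07156187] [0.03335366 0.04796115] 0.18269436303831277
```

```bash
python3 -c "
from cell import *
print(job_done(), get_state()['time'])"
```

```text
the job is handed in; nothing more can be done
the job is handed in; nothing more can be done
```

The gear lever is home in the green slot, which is at the back left in this run. I pushed it with closed fingers only, in three pushes:
- **Back:** out of standby to the hard stop (about 9 N).
- **Left:** along the cross channel to its end stop (about 7.5 N).
- **Back again:** into the green slot to its end stop (about 10 N).

I then pulled the arm clear and handed the job in at about 14.6 s.

- **Lever position:** the last depth check put the knob about 45 mm behind the gate centre. It read about 48–54 mm to the left of it, against 44–46 mm and about 50 mm expected. In the wrist views I took between pushes, the stem was never in another coloured slot.
- **Other objects:** the vial, sample jar, beaker and flask looked undisturbed in the final pictures. I did not check the bottle, spatula or cork ring again after the moves, though the fingers stayed well above or away from them.
- **Check that failed:** in the last top view the network's knob outline gave no usable points. I measured the knob directly from the depth images of both cameras instead.

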